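# Turn the routine book to its bedtime face

### The arm

A 7-joint arm with a two-finger parallel gripper is mounted at the origin on the work surface. World frame = base frame: x ahead of the robot, y to its left, z up, the work surface at z = 0. Lengths are in m, angles in rad, forces in N, time in s.
With the tool pointing down it reaches from about 0.35 to 0.9 m from the base axis. Payload 8.1 kg.
Tool frame: the origin (TCP) lies at the very end of the fingers, on their centre line; the grasp point (between the pads) lies 19 mm behind it (grasp_offset is the distance from the TCP to the grasp point, in m); z points along the fingers, y is the line along which they close (so a half turn about z gives the same grasp; the last joint's range is limited). The gripper opens to 92 mm and grips with 3 to 60 N. Pads are 19 mm wide; open, the fingers measure 130 mm over their backs; the gripper's body (75 mm by 190 mm) begins 47 mm behind the grasp point.
Start: joints at [1.011, 0.434, 0.025, 1.573, -0.012, 1.134, -0.075], TCP at [0.276, -0.561, 0.2] pointing down, gripper open.
Joint ranges: [-2.62, 2.62], [-0.44, 2.09], [-1.27, 1.32], [0.08, 2.57], [-1.32, 4.46], [0.12, 2], [-2.74, 2.74]. Speed limits (rad/s): [2.22, 2.22, 3.01, 3.01, 3.14, 3.14, 3.14].

### API

Orientations are given as a rotation vector (axis times angle).
In Python, from cell import observe, get_image, camera_params, sign_off, silhouettes, grasp_offset gives the robot as it stands. The module is installed in compiled form; this text tells all that it offers.
- The arm moves only by the tool jog_arm, never from a script. Its argument "motion" is a list that holds one entry, the list of rows, each a list of 7 numbers: the shift along the tool's x, y, z in m, then the turn, a rotation vector about the tool's x, y, z in rad, then the closure, from -1 (fully open) to 1 (shut), so that 0 is half open. In form: [[[dx, dy, dz, wx, wy, wz, hand], ...]]. A call has 1 to 10 rows; each row is the pose to reach, as a shift and turn from the pose commanded when the call began, along the tool's axes at that moment; what a row does not reach only later rows make up. A row lasts 1/12 s, in which the tool goes at most 41.7 mm and 7.16 degrees, less where a joint would pass 70% of its speed; a pose out of reach is approached as far as the arm can. A call with a gripper value outside its range is refused whole. The fingers move at their own pace and stop on an object; "force" is the grip in N (left out, the last holds). Time passes only in rows, so rows that repeat a pose let the fingers close. It gives the time, the measured TCP pose, the force, the opening and the grip force at its end, in the units of the state.
- observe(): the state, without advancing time (a new reading comes with each control period).
- get_image(name): name is "scene" or "top" or "wrist"; returns the picture (480x640x3 uint8, red, green, blue); there is no depth.
- camera_params(name): a dict with "vertical_fov" (degrees; the focal length in pixels is half the picture's height over the tangent of half this angle, whatever the lens; pixels are square), "cx", "cy" (the principal point, pixels), "T" (4x4, takes a point from camera to world coordinates). Camera axes: x right, y down, z forward; pixel columns grow to the right and rows downward; lengths in m; the calibration is good to about 2 mm. A picture is of the moment at which its call begins: read the wrist's pose just before it. camera_params takes no time and is no camera call; for the wrist camera it gives the pose at the moment of the call.
- sign_off(): hands the job in; it is judged then, once.
Trained networks look in the newest picture that a camera, given by its name, has taken for a name from the list of things; names that differ only in an ending like _2 or _b are one class to them, and where a whole thing is asked for, a point or a joint stands for the part that bears it (a point fixed in the world has none). Each returns a list of dicts, best first, with "p" (0 to 1); they miss things now and then, are a little off and sometimes report something else, mostly with a low value. They report only what shows in the picture. A call takes as long as a camera call.
- silhouettes(query, camera): "mask" (480x640 bool, what is visible of it) and "pixel" ([column, row] in pixels, amid what is visible of it).
The state is a dict: "clock": time; "joints": joint angles; "dq": joint speeds; "joint_efforts": joint torques, N m; "position": TCP position; "ee_rot": TCP orientation; "force": force on the tool from outside, world axes, zero at the start; "ft_torque": the same for the moment, N m; "width": opening from 0.0 (shut) to 1.0 (fully open); "gripper_force": force on a finger pad.
Only numpy, scipy, OpenCV 4.12 (cv2) and the standard library are available. Lean on these libraries where they do the work, as an engineer would, in place of code of your own. Each camera call takes 0.05 s, during which the arm holds its last target. There are 200 camera calls.

### The job

It is bedtime: in the ring-bound routine book lying open on the cork mat, turn the top stiff card (the one with the sun on it) over across the rings so that it lies flat on the other side and shows its moon. Turn that one card only, and lay it down quietly rather than letting it slap over, because the baby sleeps. Leave the things around the book where they stand, and let go of the card.

Things in the scene. Friction and masses are not known exactly. Their poses are not given: they have to be found in the camera images.
- book: Open ring book, 165 x 236 mm, fixed on the 4 mm cork mat; origin at the middle of its underside, x along its hinge line, z up. Page stacks on both sides reach 105 mm from the hinge line and 75 mm either way along it, the grey covers below them 118 mm. Three steel rings stand up over its middle, to 54 mm above its underside.
- ring_axis (a point): Middle of the book's hinge line, on the common axis of its three rings (radius 18 mm), 34 mm above the book's underside and 38 mm above the dresser top. x runs along the hinge line, z up. At the start both cards lie on the -y side; the other side is +y.
- card (a joint): Angle of the top card about the hinge line, rad: 0 = flat on the -y side (sun up), pi/2 = upright, pi = flat on the +y side (moon up). Stiff grey plastic board, 150 mm along the hinge line, 10 to 105 mm from it, 4 mm thick, in a plane through the hinge line; about 70 g. It swings easily on the rings and falls to the side it leans to; let go higher than some 10 degrees above flat, it slaps.
- card_tab (a point): Middle of the top card's tab, 130 mm from the hinge line and 30 mm towards the book's -x end. The tab is 24 mm wide along the hinge line, 4 mm thick, and juts from 105 to 148 mm from the hinge line; only the mat is below it, 34 mm down, on either side of the book. Pinched from above by its two side edges, it pivots in the grip as the card turns. x: along the hinge line; -y: outwards.
- next_card (a joint): Angle of the card beneath, rad, same meaning as for the top card; 0 = lying flat, where it must stay.
- next_card_tab (a point): Middle of the free part of the tab of the card beneath: same card and tab sizes, 4.5 mm lower, its tab centred 55 mm towards the book's +x end.
- teether: Beige teether ring, about 70 mm across and 14 mm high, lying beyond the +x end of the book; origin at the centre of its underside. Leave alone.
- bottle: Upright glass bottle with a white twist cap, 62 mm across, 150 mm high; origin at the centre of its underside. Leave alone.
- dispenser: Plastic formula dispenser of three stacked round tiers and a lid with a spout, 90 mm across, 170 mm high; origin at the centre of its underside. Leave alone.
- monitor: White baby monitor camera, a 72 mm ball on a round 76 mm foot, 112 mm high; origin at the centre of its underside. Leave alone.

How it is judged:
By the outcome, as a careful person would: the job done as asked, in the order asked, and still so for the second after the job is handed in, with the robot touching nothing.
It also fails if it takes over 45 s, if anything falls off the work surface, if the arm or the gripper's body presses on something with over 40 N, if the wrist force passes 120 N, or if a joint passes its speed limit or range.

## Working session

There is one attempt and no reset: what is moved stays moved. The work goes in short steps, Python scripts to look and compute and a tool call to move; the robot and the scene stay as the last step left them, time stands still between calls to the robot, and variables do not carry over. Pictures are saved under pics/ and viewed, at most 12 in all, crops included, and the job is handed in when it is done.

Besides the shell and the picture viewer there is one more tool, called as a command line: name --argument value ..., lists and objects as JSON in quotes. jog_arm: Moves the arm, as the interface text tells. Its arguments: {"type":"object","properties":{"motion":{"type":"array"},"force":{"type":"number"}},"required":["motion"]}

```bash
mkdir -p pics; python3 - <<'E'
from cell import *
import cv2,numpy as np
s=observe();print({k:np.round(v,3) for k,v in s.items()}, grasp_offset)
ims=[]
for c in ("scene","top"):
    im=get_image(c);cv2.imwrite(f"pics/{c}0.png",im[:,:,::-1]); np.save(f"pics/{c}0.npy",im)
    p=camera_params(c);print(c,p["vertical_fov"],p["cx"],p["cy"],np.round(p["T"],3).tolist())
    for q in ("card_tab","next_card_tab","card","book","teether","bottle","dispenser","monitor"):
        r=silhouettes(q,c)
        print(q,[(round(float(d["p"]),2),np.round(d["pixel"]).tolist(),int(d["mask"].sum())) for d in r[:2]])
E
```

```text
{'clock': np.float64(0.0), 'joints': array([ 1.011,  0.435,  0.025,  1.574, -0.012,  1.134, -0.075]), 'dq': array([-0.   , -0.001, -0.001, -0.001, -0.001,  0.001,  0.001]), 'joint_efforts': array([ 0.0000e+00, -6.6784e+01,  9.8600e-01, -3.1447e+01, -6.0000e-02,
        4.3000e-02,  0.0000e+00]), 'position': array([ 0.275, -0.56 ,  0.199]), 'ee_rot': array([-3.059e+00, -7.110e-01,  1.000e-03]), 'force': array([ 0.542, -0.274,  0.489]), 'ft_torque': array([ 0.   , -0.027,  0.023]), 'gripper_force': np.float64(0.0), 'width': np.float64(0.998)} 0.0188
scene 50.96446659733046 316.775663315956 239.47399425248162 [[-0.492, 0.467, -0.735, 1.499], [0.871, 0.268, -0.412, 0.499], [0.005, -0.843, -0.538, 0.708], [0.0, 0.0, 0.0, 1.0]]
card_tab [(0.71, [329.0, 235.0], 1334)]
next_card_tab [(0.68, [302.0, 238.0], 96)]
card [(0.57, [327.0, 232.0], 1252)]
book [(0.62, [350.0, 246.0], 4414)]
teether [(0.88, [343.0, 276.0], 458)]
bottle [(0.59, [190.0, 207.0], 1100)]
dispenser [(0.64, [497.0, 242.0], 2836)]
monitor [(0.73, [440.0, 307.0], 1881)]
top 55.56336459163543 323.0836663054221 250.42136212784885 [[0.004, -0.992, 0.128, 0.49], [-1.0, -0.004, -0.0, 0.001], [0.001, -0.128, -0.992, 1.093], [0.0, 0.0, 0.0, 1.0]]
card_tab [(0.84, [324.0, 293.0], 2851)]
next_card_tab []
card [(0.6, [322.0, 291.0], 2899)]
book [(0.79, [301.0, 296.0], 7010)]
teether [(0.55, [279.0, 240.0], 515), (0.25, [323.0, 293.0], 2870)]
bottle [(0.63, [477.0, 240.0], 917), (0.26, [300.0, 296.0], 7090)]
dispenser [(0.77, [148.0, 323.0], 2183), (0.4, [324.0, 292.0], 2921)]
monitor [(0.7, [182.0, 221.0], 1124)]
```

```bash
python3 - <<'E'
import cv2
a=cv2.imread("pics/top0.png")[190:400,100:500]; cv2.imwrite("pics/top0c.png",cv2.resize(a,None,fx=2,fy=2,interpolation=2))
a=cv2.imread("pics/scene0.png")[130:350,160:540]; cv2.imwrite("pics/scene0c.png",cv2.resize(a,None,fx=2,fy=2,interpolation=2))
E
```

```text
(no output)
```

View pics/top0c.png

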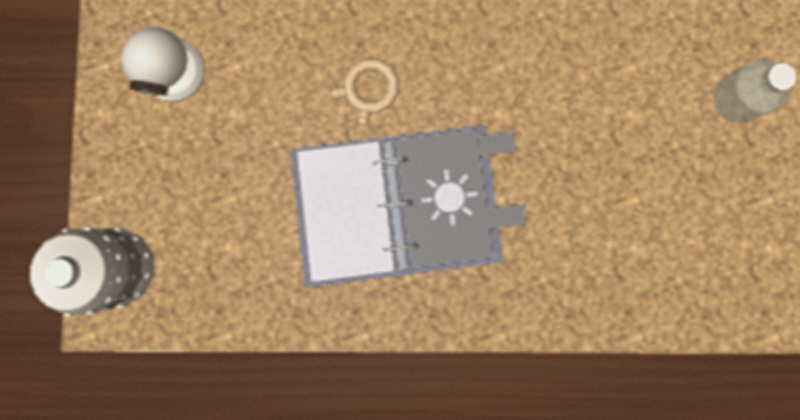

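View pics/scene0c.png

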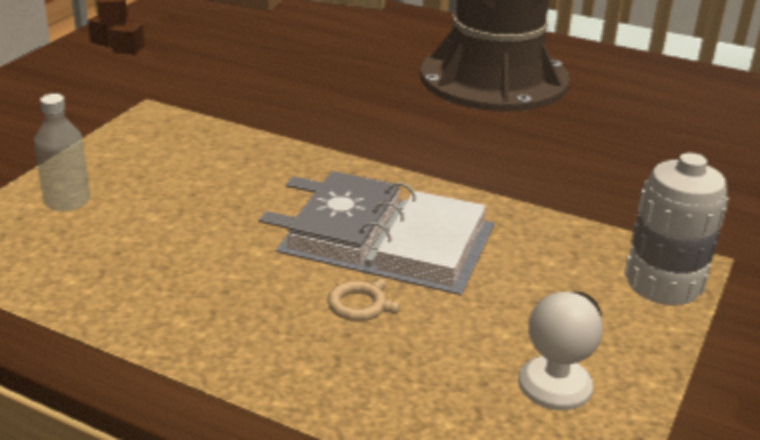

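The top view shows the sun card on the right (-y). Its tab tip is at about (361,297) full-frame, and the next card's tab is above it at (355,261). The scene view shows the sun tab at about (311,222). Next I'll triangulate.

```bash
cat > h.py <<'E'
import numpy as np
from cell import camera_params
def ray(p,px):
    f=240/np.tan(np.radians(p["vertical_fov"]/2)); d=np.array([(px[0]-p["cx"])/f,(px[1]-p["cy"])/f,1])
    T=np.array(p["T"]); return T[:3,3],T[:3,:3]@d
def atz(p,px,z):
    o,d=ray(p,px); return o+d*(z-o[2])/d[2]
def tri(*v):
    A=np.zeros((3,3));b=np.zeros(3)
    for p,px in v:
        o,d=ray(p,px);d=d/np.linalg.norm(d);M=np.eye(3)-np.outer(d,d);A+=M;b+=M@o
    return np.linalg.solve(A,b)
def proj(p,X):
    f=240/np.tan(np.radians(p["vertical_fov"]/2));T=np.array(p["T"]);c=T[:3,:3].T@(np.array(X)-T[:3,3]);return f*c[0]/c[2]+p["cx"],f*c[1]/c[2]+p["cy"]
E
python3 - <<'E'
from h import *
t,s=camera_params("top"),camera_params("scene")
c=lambda x,y:(100+x/2,190+y/2)
print("tab", tri((t,c(514,215)),(s,(160+152,130+92))), atz(t,c(514,215),.038))
print("next", tri((t,c(505,143)),(s,(160+139,130+109))), atz(t,c(505,143),.034))
for n,q in dict(cov_tl=(292,150),cov_bl=(306,287),cov_tr=(483,125),cov_br=(503,261)).items(): print(n,atz(t,c(*q),.006))
for n,q in dict(c_tr=(484,134),c_br=(497,262)).items(): print(n,atz(t,c(*q),.04))
E
```

```text
tab [ 0.51442718 -0.07373169  0.03508848] [ 0.51681659 -0.07830327  0.038     ]
next [ 0.59806998 -0.06356372  0.03180409] [ 0.60059379 -0.06856496  0.034     ]
cov_tl [0.59409516 0.18481792 0.006     ]
cov_bl [0.43249142 0.16426524 0.006     ]
cov_tr [ 0.62516512 -0.04404068  0.006     ]
cov_br [ 0.46357355 -0.0674141   0.006     ]
c_tr [ 0.61039725 -0.0437874   0.04      ]
c_br [ 0.4632495  -0.05841949  0.04      ]
```

jog_arm --motion '[[[0,0,-0.04,0,0,0,0.0],[0.02,-0.015,-0.08,0,0,-0.1,0.0],[0.05,-0.04,-0.1,0,0,-0.2,0.0],[0.08,-0.065,-0.1,0,0,-0.3,0.0],[0.11,-0.09,-0.1,0,0,-0.4,0.0],[0.14,-0.115,-0.1,0,0,-0.5,0.0],[0.17,-0.14,-0.1,0,0,-0.6,0.0],[0.2,-0.165,-0.1,0,0,-0.7,0.0],[0.23,-0.19,-0.1,0,0,-0.8,0.0],[0.26,-0.21,-0.1,0,0,-0.9,0.0]]]'

```text
clock: 1.73
position: [0.4166, -0.2554, 0.3007]
ee_rot: [2.44, 1.978, 0.0]
force: [0.6, -0.8, -0.5]
width: 0.502
gripper_force: 0.0
```

```bash
cat >> h.py <<'E'
from scipy.spatial.transform import Rotation as Ro
def go(s,xyz,yaw_y):
    "tool-frame shift and turn to world xyz with tool down and tool y at heading yaw_y"
    R=Ro.from_rotvec(s["ee_rot"]);y=np.array([np.cos(yaw_y),np.sin(yaw_y),0]);z=np.array([0,0,-1.])
    G=Ro.from_matrix(np.c_[np.cross(y,z),y,z])
    return np.round(R.inv().apply(np.array(xyz)-s["position"]),4),np.round((R.inv()*G).as_rotvec(),4)
E
python3 - <<'E'
from h import *; from cell import observe
s=observe();print(s["clock"],s["position"],s["joints"],go(s,(.5,-.07,.28),.135))
E
```

```text
1.7333 [ 0.41660676 -0.2553967   0.30067598] [ 0.69560751  0.15887723 -0.29621428  1.7140004   0.04857091  1.27522206
  0.18015762] (array([0.1987, 0.0432, 0.0206]), array([ 0.0005,  0.0005, -0.3436]))
```

jog_arm --motion '[[[0.03,0.006,0,0,0,-0.07,0.0],[0.06,0.012,0.005,0,0,-0.14,0.0],[0.095,0.02,0.01,0,0,-0.2,0.0],[0.13,0.028,0.015,0,0,-0.27,0.0],[0.165,0.036,0.02,0,0,-0.34,0.0],[0.2,0.043,0.02,0,0,-0.34,0.0],[0.2,0.043,0.02,0,0,-0.34,0.0],[0.2,0.043,0.02,0,0,-0.34,0.0]]]'

```text
clock: 2.4
position: [0.5014, -0.0692, 0.2802]
ee_rot: [-2.072, -2.361, -0.001]
force: [-0.0, -1.4, 0.6]
width: 0.5
gripper_force: 0.0
```

```bash
python3 - <<'E'
from h import *; from cell import *
import cv2
s=observe();print(s["clock"],s["position"],s["joints"])
p=camera_params("wrist");print(p["vertical_fov"],np.round(p["T"],3).tolist())
im=get_image("wrist");cv2.imwrite("pics/w1.png",im[:,:,::-1]);np.savez("pics/w1.npz",**p)
for q in ("card_tab","next_card_tab"):
    print(q,[(round(float(d["p"]),2),np.round(d["pixel"]).tolist(),int(d["mask"].sum())) for d in silhouettes(q,"wrist")[:2]])
for n,X in dict(tab=(.517,-.074,.038),ax=(.529,.059,.038)).items(): print(n,proj(p,X))
E
```

```text
2.4 [ 0.50142573 -0.06919383  0.28023686] [ 0.42330059  0.22154888 -0.47542841  1.70157498  0.10572838  1.24386572
  0.05412643]
62.55978563146695 [[0.991, 0.127, 0.033, 0.493], [0.131, -0.96, -0.246, -0.002], [0.001, 0.248, -0.969, 0.466], [0.0, 0.0, 0.0, 1.0]]
card_tab [(0.84, [362.0, 137.0], 14318)]
next_card_tab [(0.71, [412.0, 201.0], 812)]
tab (np.float64(333.30439285580144), np.float64(208.50964211419705))
ax (np.float64(363.25436130735585), np.float64(81.52632317331168))
```

View pics/w1.png

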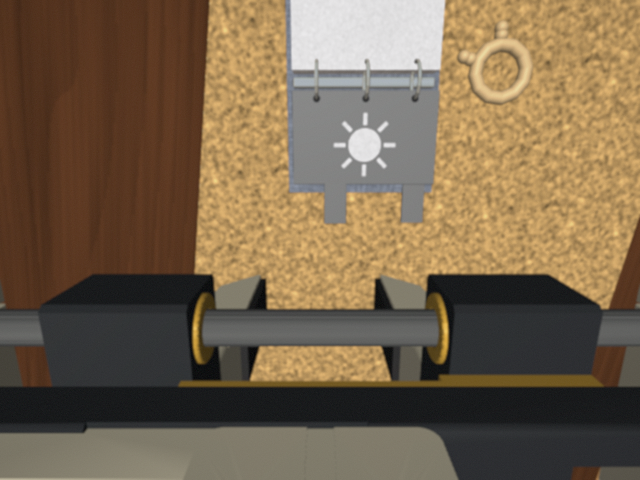

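The wrist view shows the sun card squared up with the gripper. Its tab spans columns 324–347 and rows 185–223, and the next card's tab is at columns 402–424.

```bash
python3 - <<'E'
from h import *
p=dict(np.load("pics/w1.npz"));t,s=camera_params("top"),camera_params("scene")
c=lambda x,y:(100+x/2,190+y/2)
P={n:atz(p,q,.038) for n,q in dict(tabLt=(324,223),tabRt=(346.5,223),tabLb=(325,186),tabRb=(347,186),nLt=(402,222.5),nRt=(424,222.5),cL=(291.5,185),cR=(436,185),hL=(290,80),hR=(440,80)).items()}
for n,v in P.items(): print(n,v.round(4))
d=P["tabRt"]-P["tabLt"];print("tab w",np.linalg.norm(d),"len",np.linalg.norm(P["tabLt"]-P["tabLb"]))
e=P["cR"]-P["cL"];print("card edge",np.linalg.norm(e),np.arctan2(e[1],e[0]))
e=P["nRt"]-P["tabLt"];print("tips heading",np.arctan2(e[1],e[0]),np.linalg.norm(e))
print("tri tip: ",tri((p,(335.2,223)),(t,c(524,215)),(s,(160+144,130+182/2))),tri((p,(335.2,223)),(t,c(524,215))))
E
```

```text
tabLt [ 0.509  -0.0914  0.038 ]
tabRt [ 0.5337 -0.0882  0.038 ]
tabLb [ 0.5047 -0.0508  0.038 ]
tabRb [ 0.5283 -0.0477  0.038 ]
nLt [ 0.5945 -0.0796  0.038 ]
nRt [ 0.6186 -0.0764  0.038 ]
cL [ 0.4687 -0.0545  0.038 ]
cR [ 0.6234 -0.0341  0.038 ]
hL [0.4552 0.0507 0.038 ]
hR [0.6059 0.0706 0.038 ]
tab w 0.024891625972582435 len 0.04083641970656287
card edge 0.1560665150673165 0.13106973035646335
tips heading 0.1361166825274162 0.1106071411149676
tri tip:  [ 0.51910047 -0.08985897  0.03547757] [ 0.51856108 -0.08812514  0.04960971]
```

jog_arm --motion '[[[-0.005,0.017,0.035,0,0,0,0.0],[-0.005,0.017,0.07,0,0,0,0.0],[-0.005,0.017,0.105,0,0,0,0.0],[-0.005,0.017,0.14,0,0,0,0.0],[-0.005,0.017,0.16,0,0,0,0.0],[-0.005,0.017,0.16,0,0,0,0.0],[-0.005,0.017,0.16,0,0,0,0.0]]]'

```text
clock: 3.13
position: [0.5177, -0.0755, 0.1201]
ee_rot: [-2.079, -2.354, 0.002]
force: [0.1, 0.3, 1.1]
width: 0.5
gripper_force: 0.0
```

```bash
python3 - <<'E'
from h import *; from cell import *
import cv2
s=observe();print(s["clock"],s["position"],s["ee_rot"],s["width"])
p=camera_params("wrist")
im=get_image("wrist");cv2.imwrite("pics/w2.png",im[:,:,::-1]);np.savez("pics/w2.npz",**p)
for n,X in dict(tip=(.5214,-.0898,.038),grasp=(.519,-.072,.038)).items(): print(n,proj(p,X))
E
```

```text
3.1333 [ 0.51769838 -0.07554543  0.12005472] [-2.07864718e+00 -2.35393677e+00  2.05388476e-03] 0.4997459120351695
tip (np.float64(322.7683745159921), np.float64(258.03122539239246))
grasp (np.float64(322.5767703099944), np.float64(233.35875612485864))
```

View pics/w2.png

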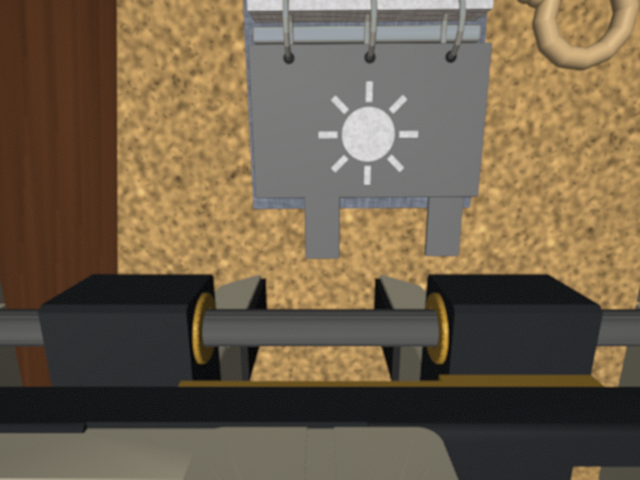

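The tip is at (323,258), against a prediction of (322.8,258.0), so the tab's height of 0.038 is confirmed. I'll descend now.

jog_arm --motion '[[[0.001,0.002,0.03,0,0,0,0.0],[0.001,0.002,0.06,0,0,0,0.0],[0.001,0.002,0.08,0,0,0,0.0],[0.001,0.002,0.095,0,0,0,0.0],[0.001,0.002,0.101,0,0,0,0.0],[0.001,0.002,0.101,0,0,0,0.0],[0.001,0.002,0.101,0,0,0,0.0]]]'

```text
clock: 3.77
position: [0.5216, -0.0734, 0.0208]
ee_rot: [2.076, 2.355, 0.002]
force: [0.6, -0.0, 0.1]
width: 0.498
gripper_force: 0.0
```

jog_arm --motion '[[[0,0,0,0,0,0,0.3],[0,0,0,0,0,0,0.4],[0,0,0,0,0,0,0.5],[0,0,0,0,0,0,0.7],[0,0,0,0,0,0,1],[0,0,0,0,0,0,1],[0,0,0,0,0,0,1]]]' --force 12

```text
clock: 4.35
position: [0.5202, -0.0731, 0.0193]
ee_rot: [2.077, 2.357, -0.0]
force: [-0.1, -0.2, 0.3]
width: 0.042
gripper_force: 0.0
```

```bash
python3 - <<'E'
from h import *; from cell import observe
s=observe();R=Ro.from_rotvec(s["ee_rot"])
print(s["clock"],s["position"].round(4),s["width"]*92,s["gripper_force"],s["force"].round(1),R.as_matrix().round(4).tolist(),s["joints"].round(2))
# arc about hinge, through grasp point; axis at height .038
H=np.array([.5019,.0569,.038]);u=np.array([.1316,-.991,0]);u/=np.linalg.norm(u)
g=s["position"]+R.apply([0,0,-.0188]);r=(g-H)@u;print("r",r,"grasp z",g[2])
for a in range(0,181,6):
    t=np.radians(a);d=r*((np.cos(t)-1)*u+np.sin(t)*np.array([0,0,1]));print(a,R.inv().apply(d).round(4).tolist())
E
```

```text
4.35 [ 0.5202 -0.0731  0.0193] 3.824870688781903 0.0 [-0.1 -0.2  0.3] [[-0.1256, 0.9921, -0.0], [0.9921, 0.1256, -0.0001], [-0.0001, -0.0, -1.0]] [ 0.33  0.54 -0.39  1.98  0.31  0.68 -0.13]
r 0.13128984589512507 grasp z 0.03806479016706679
0 [0.0, 0.0, 0.0]
6 [0.0007, -0.0, -0.0137]
12 [0.0029, -0.0, -0.0273]
18 [0.0064, -0.0, -0.0406]
24 [0.0113, -0.0001, -0.0534]
30 [0.0176, -0.0001, -0.0656]
36 [0.0251, -0.0002, -0.0772]
42 [0.0337, -0.0002, -0.0879]
48 [0.0434, -0.0003, -0.0976]
54 [0.0541, -0.0003, -0.1062]
60 [0.0656, -0.0004, -0.1137]
66 [0.0779, -0.0005, -0.1199]
72 [0.0907, -0.0006, -0.1249]
78 [0.104, -0.0006, -0.1284]
84 [0.1176, -0.0007, -0.1306]
90 [0.1313, -0.0008, -0.1313]
96 [0.145, -0.0009, -0.1306]
102 [0.1586, -0.001, -0.1284]
108 [0.1719, -0.0011, -0.1249]
114 [0.1847, -0.0011, -0.1199]
120 [0.1969, -0.0012, -0.1137]
126 [0.2085, -0.0013, -0.1062]
132 [0.2191, -0.0013, -0.0976]
138 [0.2288, -0.0014, -0.0879]
144 [0.2375, -0.0015, -0.0772]
150 [0.245, -0.0015, -0.0657]
156 [0.2512, -0.0015, -0.0534]
162 [0.2561, -0.0016, -0.0406]
168 [0.2597, -0.0016, -0.0273]
174 [0.2619, -0.0016, -0.0137]
180 [0.2626, -0.0016, -0.0]
```

```bash
python3 - <<'E'
from h import *; from cell import *
import cv2
w=get_image("wrist");p=camera_params("wrist");sc=get_image("scene");tp=get_image("top");s=observe();print(s["width"],s["position"])
print(proj(p,(.519,-.072,.038)))
a=np.hstack([cv2.resize(w[150:450,150:500],(400,343)),cv2.resize(sc[180:280,260:376],(400,343))])
cv2.imwrite("pics/m3.png",a[:,:,::-1])
E
```

```text
0.005602205054367846 [ 0.52020029 -0.07310736  0.01916773]
(np.float64(317.3695937541107), np.float64(289.9411879961036))
```

View pics/m3.png

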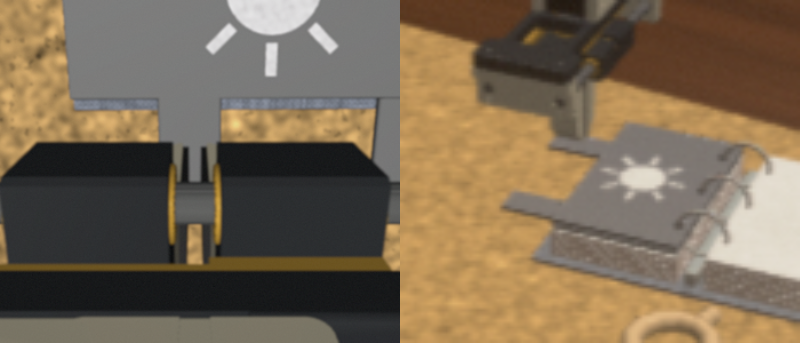

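```bash
python3 - <<'E'
from h import *; from cell import *
import cv2
sc=camera_params("scene");tp=camera_params("top")
f=lambda q:((q[0]-260)*400/116+400,(q[1]-180)*3.43)
for z in (.019,.038,.06,.085): print(z,np.round(f(proj(sc,(.5202,-.0731,z)))))
print("tab center, tip",[np.round(f(proj(sc,X))) for X in ((.519,-.072,.038),(.5214,-.0898,.038),(.5165,-.0493,.038))])
E
```

```text
0.019 [569. 165.]
0.038 [569. 144.]
0.06 [569. 119.]
0.085 [569.  89.]
tab center, tip [array([571., 143.]), array([549., 139.]), array([599., 150.])]
```

The scene crop shows the shut fingertips ending just above the tab, at about crop (575,138). The reported TCP would put them at crop row 165, clearly below the tab. So the real tips sit higher than reported, and I'll reopen and measure that before going lower.

jog_arm --motion '[[[0,0,0,0,0,0,0.0],[0,0,0,0,0,0,0.0],[0,0,0,0,0,0,0.0],[0,0,0,0,0,0,0.0],[0,0,0,0,0,0,0.0],[0,0,0,0,0,0,0.0]]]'

```text
clock: 5.0
position: [0.5202, -0.0731, 0.0192]
ee_rot: [2.077, 2.357, -0.0]
force: [-0.3, 1.0, -0.0]
width: 0.393
gripper_force: 0.0
```

```bash
python3 - <<'E'
from h import *; from cell import *
import cv2
sc=get_image("scene");s=observe();print(s["width"],s["position"],s["force"])
p=camera_params("scene")
a=cv2.resize(sc[170:250,270:370],(800,640),interpolation=cv2.INTER_CUBIC)[:600]
f=lambda q:((q[0]-270)*8+4,(q[1]-170)*8+4)
R=Ro.from_rotvec(s["ee_rot"])
for k in (-1,1):
  for z in (0,-.0188,-.04):
    print(k,z,np.round(f(proj(p,s["position"]+R.apply([0,k*.023,z])))))
print("tab",[np.round(f(proj(p,X))) for X in ((.519,-.072,.038),(.5214,-.0898,.038),(.5165,-.0493,.038))])
cv2.imwrite("pics/m4.png",a[:,:,::-1])
E
```

```text
0.43559461814806316 [ 0.52025968 -0.07310408  0.01922179] [ 0.05413487 -0.04161905  0.06544457]
-1 0 [343. 435.]
-1 -0.0188 [344. 387.]
-1 -0.04 [344. 331.]
1 0 [289. 502.]
1 -0.0188 [289. 453.]
1 -0.04 [288. 396.]
tab [array([321., 418.]), array([271., 408.]), array([386., 433.])]
```

View pics/m4.png

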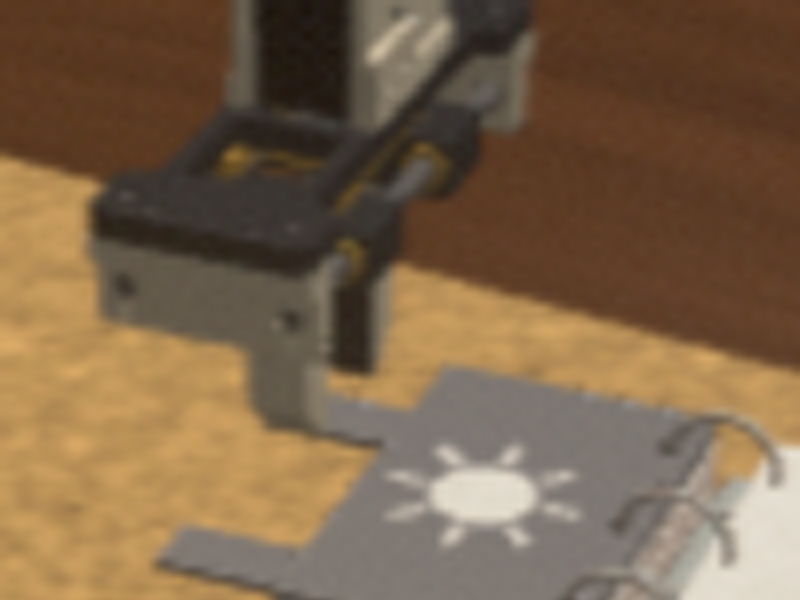

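The near finger's tip is at about (290,430) in this view, while the reported TCP predicts row 502. The real tips are therefore about 24 mm above the reported TCP. I'll lower by about 20 mm, watch the force, and check again.

jog_arm --motion '[[[-0.001,0,0.004,0,0,0,0.0],[-0.001,0,0.008,0,0,0,0.0],[-0.001,0,0.011,0,0,0,0.0],[-0.001,0,0.011,0,0,0,0.0]]]'

```text
clock: 5.38
position: [0.5198, -0.0741, 0.0073]
ee_rot: [-2.077, -2.356, 0.001]
force: [0.1, 0.6, -0.2]
width: 0.501
gripper_force: 0.0
```

jog_arm --motion '[[[0,0,0.003,0,0,0,0.0],[0,0,0.006,0,0,0,0.0],[0,0,0.009,0,0,0,0.0],[0,0,0.009,0,0,0,0.0]]]'

```text
clock: 5.72
position: [0.52, -0.0741, -0.0014]
ee_rot: [-2.077, -2.356, 0.001]
force: [-0.0, 0.2, -0.1]
width: 0.505
gripper_force: 0.0
```

```bash
python3 - <<'E'
from h import *; from cell import *
import cv2
sc=get_image("scene");s=observe();print(s["width"],s["position"],s["force"])
a=cv2.resize(sc[170:250,270:370],(800,640),interpolation=cv2.INTER_CUBIC)[:600]
cv2.imwrite("pics/m5.png",a[:,:,::-1])
E
```

```text
0.4971043755741531 [ 0.52008518 -0.07406427 -0.00115583] [ 0.74251854  1.2120122  -0.01957422]
```

View pics/m5.png

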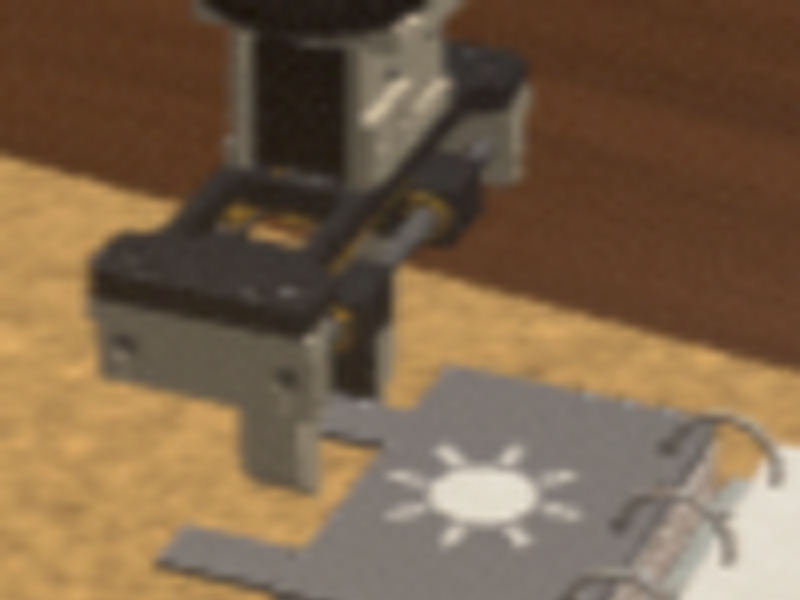

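The tips moved down 22 mm as commanded, with no contact. The near finger now reaches row 488, well below the tab, and the far finger sits behind the tab. I'll go 3 mm lower and close.

jog_arm --motion '[[[0,0,0.003,0,0,0,0.2],[0,0,0.003,0,0,0,0.4],[0,0,0.003,0,0,0,0.5],[0,0,0.003,0,0,0,0.6],[0,0,0.003,0,0,0,0.7],[0,0,0.003,0,0,0,0.7],[0,0,0.003,0,0,0,0.7]]]' --force 12

```text
clock: 6.35
position: [0.5187, -0.0744, -0.004]
ee_rot: [-2.076, -2.355, 0.004]
force: [-5.5, -0.8, 2.3]
width: 0.256
gripper_force: 12.0
```

```bash
python3 - <<'E'
from h import *; from cell import observe
s=observe();R=Ro.from_rotvec(s["ee_rot"]);print(s["position"],s["width"]*92,s["gripper_force"],R.as_matrix().round(3).tolist())
H=np.array([.5019,.0569,.038]);u=np.array([.1316,-.991,0]);u/=np.linalg.norm(u);print((s["position"]-H)@u)
E
```

```text
[ 0.51869845 -0.07436309 -0.00397087] 23.594191073565444 11.99326828122139 [[-0.125, 0.992, -0.003], [0.992, 0.125, -0.001], [-0.0, -0.003, -1.0]]
0.13233213819976775
```

Gripped: the opening is 23.6 mm, as wide as the tab. I'll start the arc (r ≈ 132 mm) and relieve the sideways bias as it goes.

jog_arm --motion '[[[0.0002,-0.001,-0.007,0,0,0,0.7],[0.0007,-0.0015,-0.014,0,0,0,0.7],[0.0016,-0.0015,-0.0206,0,0,0,0.7],[0.0029,-0.0015,-0.0274,0,0,0,0.7],[0.0045,-0.0015,-0.0342,0,0,0,0.7],[0.0065,-0.0015,-0.0408,0,0,0,0.7],[0.0088,-0.0015,-0.0473,0,0,0,0.7],[0.0114,-0.0016,-0.0537,0,0,0,0.7],[0.0144,-0.0016,-0.06,0,0,0,0.7],[0.0177,-0.0016,-0.066,0,0,0,0.7]]]'

```text
clock: 7.18
position: [0.5163, -0.0565, 0.0628]
ee_rot: [-2.077, -2.357, 0.001]
force: [-2.6, -0.6, -1.4]
width: 0.257
gripper_force: 12.0
```

```bash
python3 - <<'E'
from h import *; from cell import *
import cv2
sc=get_image("scene");w=get_image("wrist");s=observe();print(s["width"]*92,s["position"],s["force"])
a=np.hstack([cv2.resize(sc[160:260,270:395],(400,320)),cv2.resize(w,(400,300))[0:320] if 0 else cv2.copyMakeBorder(cv2.resize(w,(400,300)),0,20,0,0,0)])
cv2.imwrite("pics/m6.png",a[:,:,::-1])
E
```

```text
23.725849149656902 [ 0.51637587 -0.05634182  0.06321258] [-4.66899507 -0.69956685 -0.95327835]
```

View pics/m6.png

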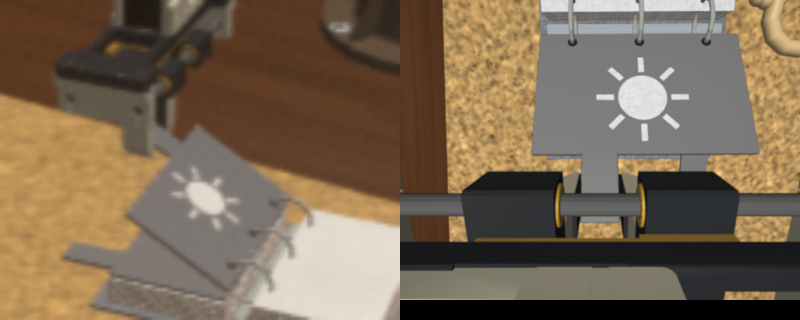

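The scene and wrist views show only the sun card lifted, at about 30°, held by its tab. The next card and its tab still lie flat. Continuing.

jog_arm --motion '[[[0.0049,-0.0005,-0.0078,0,0,0,0.7],[0.0103,-0.001,-0.0153,0,0,0,0.7],[0.0162,-0.0011,-0.0223,0,0,0,0.7],[0.0226,-0.0011,-0.029,0,0,0,0.7],[0.0295,-0.0012,-0.0351,0,0,0,0.7],[0.0367,-0.0012,-0.0408,0,0,0,0.7],[0.0443,-0.0013,-0.0459,0,0,0,0.7],[0.0523,-0.0013,-0.0505,0,0,0,0.7],[0.0606,-0.0014,-0.0546,0,0,0,0.7],[0.0692,-0.0014,-0.058,0,0,0,0.7]]]'

```text
clock: 8.12
position: [0.5071, 0.0125, 0.121]
ee_rot: [2.077, 2.356, 0.001]
force: [4.1, -1.2, -0.6]
width: 0.263
gripper_force: 12.0
```

jog_arm --motion '[[[0.0087,0.0005,-0.0029,0,0,0,0.7],[0.0177,0.0005,-0.0051,0,0,0,0.7],[0.0267,0.0004,-0.0067,0,0,0,0.7],[0.0359,0.0004,-0.0077,0,0,0,0.7],[0.0451,0.0003,-0.008,0,0,0,0.7],[0.0543,0.0003,-0.0077,0,0,0,0.7],[0.0635,0.0002,-0.0067,0,0,0,0.7],[0.0725,0.0002,-0.0051,0,0,0,0.7],[0.0815,0.0001,-0.0029,0,0,0,0.7],[0.0902,0,0,0,0,0,0.7]]]'

```text
clock: 8.95
position: [0.4952, 0.1025, 0.1201]
ee_rot: [2.077, 2.357, 0.001]
force: [2.8, 0.2, 2.9]
width: 0.26
gripper_force: 12.0
```

jog_arm --motion '[[[0.0086,0.0002,0.0034,0,0,0,0.7],[0.0169,0.0002,0.0075,0,0,0,0.7],[0.0249,0.0001,0.0121,0,0,0,0.7],[0.0325,0.0001,0.0172,0,0,0,0.7],[0.0397,0,0.0229,0,0,0,0.7],[0.0466,0,0.029,0,0,0,0.7],[0.053,-0.0001,0.0357,0,0,0,0.7],[0.0589,-0.0001,0.0427,0,0,0,0.7],[0.0643,-0.0002,0.0502,0,0,0,0.7],[0.0692,-0.0002,0.058,0,0,0,0.7]]]'

```text
clock: 9.78
position: [0.4862, 0.1708, 0.0615]
ee_rot: [-2.077, -2.357, -0.001]
force: [1.2, 3.8, 3.1]
width: 0.258
gripper_force: 12.0
```

jog_arm --motion '[[[0.0036,0,0.0061,0,0,0,0.7],[0.0068,0,0.0123,0,0,0,0.7],[0.0094,0,0.0187,0,0,0,0.7],[0.0117,0,0.0252,0,0,0,0.7],[0.0137,0,0.0318,0,0,0,0.7],[0.0153,0,0.0386,0,0,0,0.7],[0.0162,0,0.0431,0,0,0,0.7],[0.0169,0,0.0476,0,0,0,0.7],[0.0175,0,0.0522,0,0,0,0.7],[0.0177,0,0.0545,0,0,0,0.7]]]'

```text
clock: 10.62
position: [0.4839, 0.1878, 0.0069]
ee_rot: [-2.077, -2.357, -0.0]
force: [0.1, 5.6, 0.1]
width: 0.26
gripper_force: 12.0
```

jog_arm --motion '[[[0.0005,0,0.0015,0,0,0,0.7],[0.001,0,0.003,0,0,0,0.7],[0.001,0,0.0045,0,0,0,0.7],[0.001,0,0.006,0,0,0,0.7],[0.001,0,0.007,0,0,0,0.7],[0.001,0,0.008,0,0,0,0.7],[0.001,0,0.009,0,0,0,0.7],[0.001,0,0.0095,0,0,0,0.7],[0.001,0,0.01,0,0,0,0.7],[0.001,0,0.01,0,0,0,0.7]]]'

```text
clock: 11.45
position: [0.4839, 0.1884, -0.0024]
ee_rot: [2.077, 2.357, -0.0]
force: [0.9, 3.0, 0.7]
width: 0.262
gripper_force: 12.0
```

```bash
python3 - <<'E'
from h import *; from cell import *
import cv2
sc=get_image("scene");w=get_image("wrist");s=observe();print(s["width"]*92,s["position"],s["force"])
a=np.hstack([cv2.resize(sc[160:285,300:456],(400,320)),cv2.copyMakeBorder(cv2.resize(w,(400,300)),0,20,0,0,0)])
cv2.imwrite("pics/m7.png",a[:,:,::-1])
E
```

```text
23.55625231158875 [ 0.48388067  0.18836248 -0.0022845 ] [0.73270274 3.35718338 0.19077405]
```

View pics/m7.png

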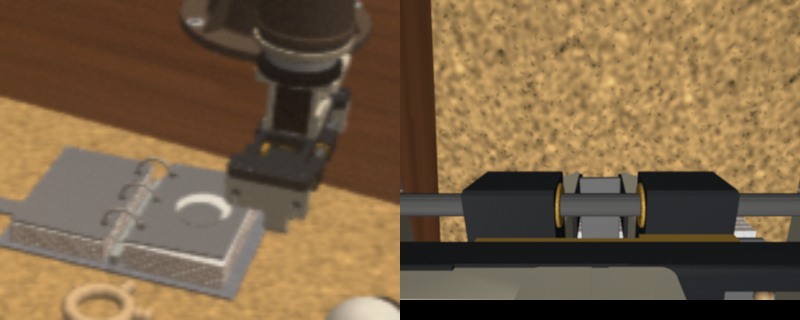

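The card shows its moon and lies almost flat on the +y side. The next card is still down. I'll press gently down to contact.

jog_arm --motion '[[[0.0005,0,0.0005,0,0,0,0.7],[0.0005,0,0.001,0,0,0,0.7],[0.0005,0,0.0015,0,0,0,0.7],[0.0005,0,0.002,0,0,0,0.7],[0.0005,0,0.002,0,0,0,0.7]]]'

```text
clock: 11.97
position: [0.4838, 0.1885, -0.0045]
ee_rot: [2.077, 2.356, -0.001]
force: [1.6, 0.6, 0.5]
width: 0.255
gripper_force: 12.0
```

jog_arm --motion '[[[0,0,0.0005,0,0,0,0.7],[0,0,0.001,0,0,0,0.7],[0,0,0.0015,0,0,0,0.7],[0,0,0.002,0,0,0,0.7],[0,0,0.002,0,0,0,0.7]]]'

```text
clock: 12.38
position: [0.4838, 0.1885, -0.0064]
ee_rot: [2.077, 2.356, -0.001]
force: [1.9, -1.4, 0.7]
width: 0.257
gripper_force: 12.0
```

jog_arm --motion '[[[0,0,0.0005,0,0,0,0.7],[0,0,0.001,0,0,0,0.7],[0,0,0.0015,0,0,0,0.7],[0,0,0.002,0,0,0,0.7],[0,0,0.002,0,0,0,0.7]]]'

```text
clock: 12.8
position: [0.4838, 0.1886, -0.0084]
ee_rot: [2.077, 2.357, -0.001]
force: [2.6, -1.8, 0.1]
width: 0.255
gripper_force: 12.0
```

```bash
python3 - <<'E'
from h import *; from cell import *
import cv2
sc=get_image("scene");s=observe();print(s["clock"],s["width"]*92,s["position"],s["force"])
a=cv2.resize(sc[200:275,320:420],(800,600),interpolation=cv2.INTER_CUBIC)
cv2.imwrite("pics/m8.png",a[:,:,::-1])
E
```

```text
12.85 23.582757945477333 [ 0.48381872  0.18862569 -0.00840361] [ 1.41547568 -1.70082272  0.11673639]
```

View pics/m8.png

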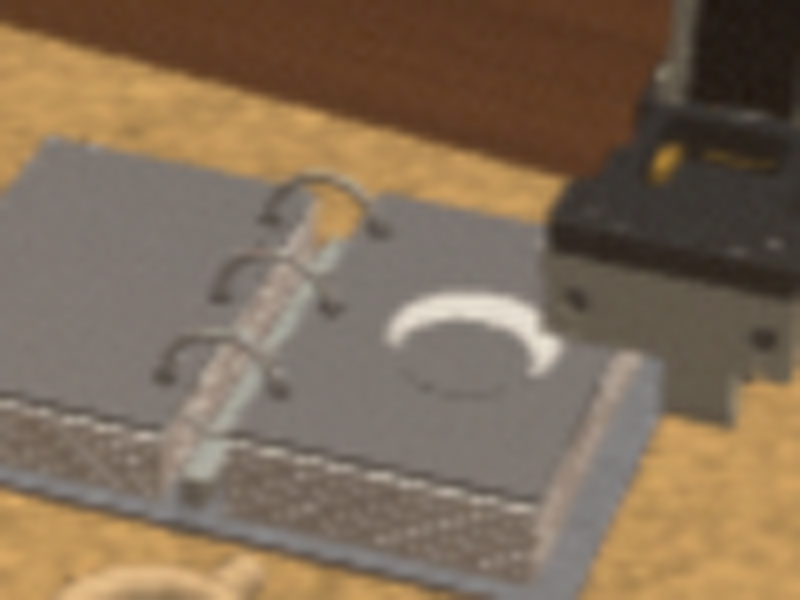

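The moon card lies flush on the white stack, with no visible gap at its outer edge. I'll release, open wide, and rise straight up.

jog_arm --motion '[[[0,0,0,0,0,0,0.4],[0,0,0,0,0,0,0.2],[0,0,0,0,0,0,0.0],[0,0,0,0,0,0,0.0],[0,0,0,0,0,0,0.0],[0,0,0,0,0,0,0.0]]]'

```text
clock: 13.35
position: [0.4838, 0.189, -0.0083]
ee_rot: [-2.077, -2.357, 0.0]
force: [-0.2, 0.4, -0.8]
width: 0.499
gripper_force: 0.0
```

jog_arm --motion '[[[0,0,-0.005,0,0,0,0.0],[0,0,-0.015,0,0,0,0.0],[0,0,-0.03,0,0,0,0.0],[0,0,-0.06,0,0,0,0.0],[0,0,-0.095,0,0,0,0.0],[0,0,-0.13,0,0,0,0.0],[0,0,-0.165,0,0,0,0.0],[0,0,-0.2,0,0,0,0.0],[0,0,-0.23,0,0,0,0.0],[0,0,-0.23,0,0,0,0.0]]]'

```text
clock: 14.18
position: [0.4863, 0.1909, 0.2289]
ee_rot: [2.074, 2.354, 0.014]
force: [1.1, 0.4, -0.3]
width: 0.504
gripper_force: 0.0
```

```bash
python3 - <<'E'
from h import *; from cell import *
import cv2
sc=get_image("scene");s=observe();print(s["clock"],s["width"]*92,s["position"],s["force"])
w=get_image("wrist")
a=np.hstack([cv2.resize(sc[140:350,160:480],(400,262)),cv2.resize(w,(350,262))])
cv2.imwrite("pics/m9.png",a[:,:,::-1])
E
```

```text
14.2333 45.80472267063584 [0.48541813 0.19012438 0.22595286] [-0.10737791  0.30485299 -0.65438647]
```

View pics/m9.png

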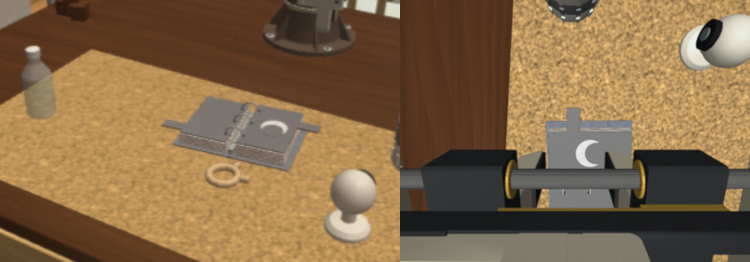

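The moon card lies flat on the +y side and the next card is still flat on the -y side. Nothing around the book has moved, and the gripper is clear.

```bash
python3 -c "from cell import sign_off; print(sign_off())"
```

```text
the job is handed in; nothing more can be done
None
```

The sun card is turned over and lies flat on the other side with its moon up. It was held down to flat before I let go, only that card was turned, nothing around the book moved in the pictures, and the job was handed in at about 14 s.

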